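Turn the microscope light base up four clicks

TASK

The light under the glass dish is too dim. With a fingertip against the raised fin of the black click-stop dial on the light base, push the dial round clockwise (seen from above) by exactly four clicks from where it now stands, never letting it go on to a fifth, then take the finger away and leave the dial resting in its click. Do not pinch the fin, and leave the dish, the slide box and the bottle where they are.

Things in the scene. Friction and masses are not known exactly. Their poses are not given: they have to be found in the camera images.
- light_base: Fixed low box, white with a blue top, 170 (its x) x 280 (its y) x 55 mm high, heavy, immovable; origin at the centre of its underside. Round white stage plate (112 mm across) in its top at y = +65 mm; the dial stands on its top at x = -10, y = -85 mm. Ten white ticks round the dial mark the ten click positions, longer = brighter.
- dial_axis (a point): Point on the dial's vertical axis, at the top face of its black disc (disc 80 mm across, 10 mm thick, top face 67 mm above the table). Its x axis points along the fin, turning with the dial; z is up.
- fin_end (a point): Top outer end of the fin, 38 mm from the dial's axis and 91 mm above the table. The fin is an upright black bar on the disc with a white line along its top, running straight outwards from 6 to 38 mm from the axis, 10 mm thick and standing 24 mm above the disc. Axes as dial_axis.
- fin_face (a point): Middle of the fin's flat face that looks anticlockwise, 27 mm from the axis, 12 mm above the disc: push here, square to the face (towards this point's -y), to turn the dial clockwise. A click takes 3 to 5 N here; just past half way (12 degrees) the dial snaps forward into the next click and stays. 3 N or more on both flat faces of the fin at once counts as pinching.
- dial (a joint): Angle of the dial, rad, growing clockwise seen from above (brighter). Rests in clicks 24 degrees (0.419 rad) apart at 0, 0.419, ... 3.770 rad; starts in one of the first four (0 to 1.257); stops just past both ends. In the base's frame the fin points at -72 degrees minus this angle (from base x towards base y).
- dish: Loose open glass dish, 90 mm across, 15 mm high, standing on the stage plate; origin at the centre of its underside.
- slide_box: Loose grey slide box with white lid, 92 x 82 x 36 mm, on the table to the left (base +y) of the light base; origin at the centre of its underside.
- bottle: Loose small bottle with black cap, 40 mm across, 75 mm high, on the table to the right (base -y) of the light base; origin at the centre of its underside.

How it is judged:
By the outcome, as a careful person would: the job done as asked, in the order asked, and still so for the second after the job is handed in, with the robot touching nothing.
It also fails if it takes over 61 s, if anything falls off the work surface, if the arm or the gripper's body presses on something with over 40 N, if the wrist force passes 120 N, or if a joint passes its speed limit or range.

ROBOT

A 6-joint arm with a two-finger parallel gripper is mounted at the origin on the work surface. World frame = base frame: x ahead of the robot, y to its left, z up, the work surface at z = 0. Lengths are in m, angles in degrees, forces in N, time in s.
With the tool pointing down it reaches from about 0.4 to 0.825 m from the base axis. Payload 7 kg.
Tool frame: the origin (TCP) lies on the centre line of the jaws, within the pads' length; the fingertips stand 17 mm ahead of it and the grasp point (between the pads) lies 2 mm behind it; y points along the fingers, z is the direction in which the jaws open and shut, and the axes are right-handed (so a half turn about y gives the same grasp; the last joint's range is limited). The gripper opens to 88 mm and grips with 3 to 60 N. Pads are 19 mm wide; open, the fingers measure 130 mm over their backs; the gripper's body (78 mm by 193 mm) begins 47 mm behind the grasp point.
Start: joints at [-57.863, 20.546, 0.682, 0, -70.136, -16.507], TCP at [0.182, -0.65, 0.207] pointing down, gripper open.
Joint ranges: [-176.03, 176.03], [-82.01, 121.73], [-58.28, 71.71], [-173.87, 95.51], [-174.79, -0.11], [-173.66, 173.66]. Speed limits (degrees/s): [136.94, 136.94, 172.46, 180, 180, 180].

INTERFACE

Orientations are given as [roll, pitch, yaw] about the fixed x, y, z axes, in that order (R = Rz(yaw) Ry(pitch) Rx(roll)).
In Python, from plant import r, capture, camera_info gives the robot as it stands. The module is installed in compiled form; this text tells all that it offers.
- The arm moves only by the tool apply_moves, never from a script. Its argument "deltas" is a list of rows, each an object of numbers: "tx", "ty", "tz": the shift along the tool's x, y, z in m; "turn": the turn about the tool's y in rad; "gripper": the finger opening in m, from 0 to 0.0876. A call has 1 to 5 rows; each row is the pose to reach, as a shift and turn from the pose commanded when the call began, along the tool's axes at that moment; what a row does not reach only later rows make up. A row lasts 1/10 s, in which the tool goes at most 50 mm and 8.59 degrees, less where a joint would pass 70% of its speed; a pose out of reach is approached as far as the arm can. A call with a gripper value outside its range is refused whole. The fingers move at their own pace and stop on an object; "newtons" is the grip in N (left out, the last holds). Time passes only in rows, so rows that repeat a pose let the fingers close. It gives the time, the measured TCP pose, the force and the opening at its end, in the units of the state.
- r.get_state(): the state, without advancing time (a new reading comes with each control period).
- capture(name): name is "scene" or "top" or "wrist"; returns (picture, depth): 480x640x3 uint8, red, green, blue; 480x640 float32, m along the optical axis (not along the pixel's ray), 0 where there is no reading.
- camera_info(name): a dict with "K" (3x3 intrinsics, pixels), "eye" and "orientation" of the camera in the world; the wrist camera has in their place "tool_from_camera" (4x4, takes a point from camera to tool coordinates, whose origin is the TCP and whose axes are the tool frame's). Camera axes: x right, y up, looking along -z (the intrinsics and any distortion apply to the point x, -y, -z); pixel columns grow to the right and rows downward; lengths in m; the calibration is good to about 2 mm. The wrist camera is an equidistant fisheye: a pixel r from the principal point sees the ray r / f radians off the axis. A picture is of the moment at which its call begins: read the wrist's pose just before it. camera_info takes no time and is no camera call.
- r.close_job(): hands the job in, once; it reports no verdict.
The state is a dict: "time_s": time; "joints": joint angles; "qd": joint speeds; "joint_torque": joint torques, N m; "tcp_pos": TCP position; "eef_rot": TCP orientation; "contact_force": force on the tool from outside, world axes, zero at the start; "moment": the same for the moment, N m; "gripper_width": finger opening in m.
Only numpy, scipy, OpenCV 4.12 (cv2) and the standard library are available. Lean on these libraries where they do the work, as an engineer would, in place of code of your own. Each camera call takes 0.05 s, during which the arm holds its last target.

## Working session

There is one attempt and no reset: what is moved stays moved. The work goes in short steps, Python scripts to look and compute and a tool call to move; the robot and the scene stay as the last step left them, time stands still between calls to the robot, and variables do not carry over. Pictures are saved under pics/ and viewed, and the job is handed in when it is done.

Besides the shell and the picture viewer there is one more tool, called after ">>>" by a JSON object that holds its "method" and its "body", one argument or row to a line. apply_moves: Moves the arm, as the interface text tells. Its arguments: {"type":"object","properties":{"deltas":{"type":"array","items":{"type":"object","properties":{"tx":{"type":"number"},"ty":{"type":"number"},"tz":{"type":"number"},"turn":{"type":"number"},"gripper":{"type":"number"}}}},"newtons":{"type":"number"}},"required":["deltas"]}

```bash
mkdir -p pics; ls; python3 - <<'E'
from plant import r,capture,camera_info
import cv2,numpy as np
print(r.get_state())
for n in("scene","top"):
    i=camera_info(n);print(n,i)
    p,d=capture(n);cv2.imwrite(f"pics/{n}0.png",p[:,:,::-1]);np.save(f"{n}0.npy",d)
print(camera_info("wrist"))
E
```

```text
pics
{'time_s': 0.0, 'joints': array([-5.78642145e+01,  2.05932661e+01,  6.32772125e-01, -1.87976512e-02,
       -7.01371667e+01, -1.65057432e+01]), 'qd': array([-0.07933963,  0.01849592, -0.04416548,  0.04562457,  0.09282965,
        0.02667213]), 'joint_torque': array([-1.63360477e-03, -5.82714951e+01,  2.93061233e+01,  6.99728251e+00,
        6.99762837e-03, -2.05653159e-04]), 'tcp_pos': array([ 0.18166229, -0.64953782,  0.20599862]), 'eef_rot': array([-8.99013430e+01,  1.08064563e-02,  1.56236497e+01]), 'contact_force': array([-0.09832411, -0.39193375, -0.37676702]), 'moment': array([ 0.02919161,  0.01391968, -0.04057926]), 'gripper_width': 0.08732750715860636}
scene {'K': array([[527.79213203,   0.        , 312.89409573],
       [  0.        , 527.79213203, 243.64307897],
       [  0.        ,   0.        ,   1.        ]]), 'eye': array([1.07853567, 0.30893039, 0.9280396 ]), 'orientation': array([ 31.51755489,  -0.6513378 , 116.12761568])}
top {'K': array([[575.69693646,   0.        , 313.65600073],
       [  0.        , 575.69693646, 229.55493236],
       [  0.        ,   0.        ,   1.        ]]), 'eye': array([0.42011898, 0.11164775, 1.16029903]), 'orientation': array([ 9.84135878e+00, -3.75078892e-02, -9.04139629e+01])}
{'K': array([[371.64829954,   0.        , 319.55145965],
       [  0.        , 371.64829954, 243.87547969],
       [  0.        ,   0.        ,   1.        ]]), 'tool_from_camera': array([[ 7.34674122e-04, -9.65892797e-01, -2.58941238e-01,
        -6.97214921e-02],
       [ 5.60851911e-04,  2.58941665e-01, -9.65892799e-01,
        -1.77971922e-01],
       [ 9.99999573e-01,  5.64388756e-04,  7.31960562e-04,
         2.97037038e-05],
       [ 0.00000000e+00,  0.00000000e+00,  0.00000000e+00,
         1.00000000e+00]])}
```

View pics/scene0.png

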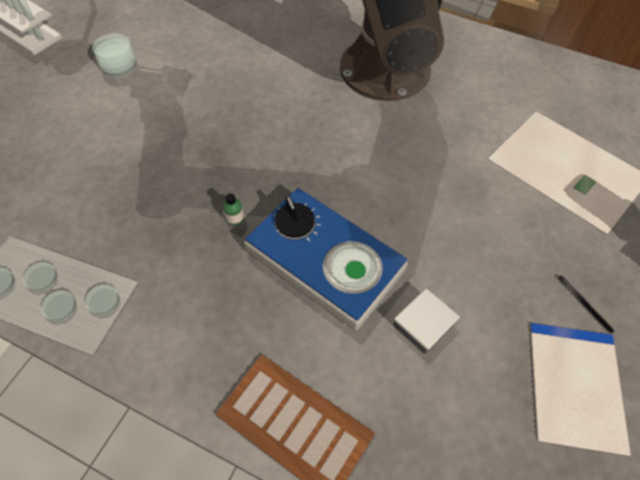

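View pics/top0.png

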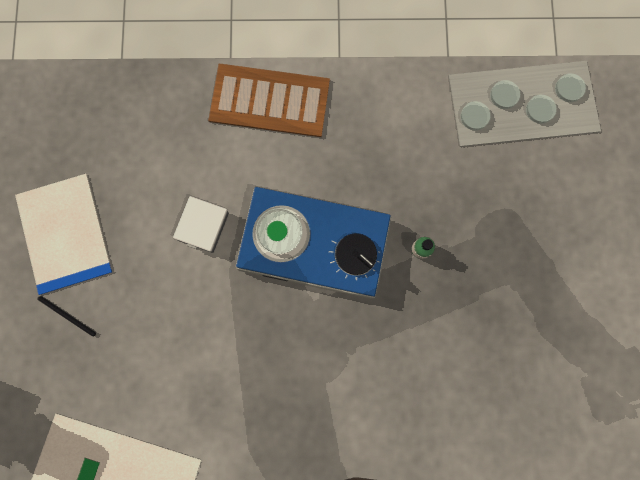

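The top view shows the base near (315,240), the dial at (356,254) with its fin line pointing down-right towards (371,264), the dish at (281,234), the bottle at (424,246) and the slide box at (200,223). Next I'll measure them.

```bash
cat > h.py <<'E'
import numpy as np,cv2
from scipy.spatial.transform import Rotation as R
from plant import r,capture,camera_info
def ray(n,uv):
    i=camera_info(n);K=i["K"];o=np.array(i["eye"]);Rm=R.from_euler('xyz',i["orientation"],degrees=True).as_matrix()
    uv=np.atleast_2d(np.asarray(uv,float))
    d=np.c_[(uv[:,0]-K[0,2])/K[0,0],-(uv[:,1]-K[1,2])/K[1,1],-np.ones(len(uv))]
    return o,d@Rm.T
def plane(n,uv,z):
    o,d=ray(n,uv);t=(z-o[2])/d[:,2];return (o+t[:,None]*d)
def proj(n,P):
    i=camera_info(n);K=i["K"];o=np.array(i["eye"]);Rm=R.from_euler('xyz',i["orientation"],degrees=True).as_matrix()
    c=(np.atleast_2d(P)-o)@Rm
    return np.c_[K[0,2]+K[0,0]*c[:,0]/-c[:,2],K[1,2]-K[1,1]*c[:,1]/-c[:,2]]
E
python3 - <<'E'
from h import *
for n in("top","scene"):
    im=cv2.imread(f"pics/{n}0.png");hsv=cv2.cvtColor(im,cv2.COLOR_BGR2HSV)
    m=cv2.inRange(hsv,(100,120,40),(125,255,255))
    nl,lab,st,ce=cv2.connectedComponentsWithStats(m)
    k=1+np.argmax(st[1:,4]);m=(lab==k).astype(np.uint8)
    c=max(cv2.findContours(m,0,2)[0],key=cv2.contourArea)
    hull=cv2.convexHull(c)[:,0]
    P=plane(n,hull,0.055)[:,:2].astype(np.float32)
    (cx,cy),(w,h),a=cv2.minAreaRect(P*1000);print(n,"base",cx,cy,w,h,a, cv2.boxPoints(((cx,cy),(w,h),a)).round(0).tolist())
    # black dial
    bl=cv2.inRange(hsv,(0,0,0),(180,255,60)); 
    filled=cv2.drawContours(np.zeros_like(m),[cv2.convexHull(c)],-1,1,-1)
    bl=cv2.bitwise_and(bl,bl,mask=cv2.dilate(filled,np.ones((5,5)))); bl[m>0]=0
    nl,lab,st,ce=cv2.connectedComponentsWithStats(bl);k=1+np.argmax(st[1:,4]);print(st[k],ce[k])
    c=max(cv2.findContours((lab==k).astype(np.uint8),0,2)[0],key=cv2.contourArea)
    P=plane(n,c[:,0],0.067)[:,:2].astype(np.float32)
    print("dial",cv2.minEnclosingCircle(P*1000),cv2.fitEllipse((P*1000)))
    x,y,w,h=st[k][:4];cr=im[y-14:y+h+14,x-14:x+w+14];cv2.imwrite(f"pics/{n}_dial.png",cv2.resize(cr,None,fx=7,fy=7,interpolation=cv2.INTER_NEAREST)[:600,:800]);print("crop",x-14,y-14)
E
```

```text
top base 590.670166015625 109.9537353515625 271.68115234375 162.38800048828125 77.62651824951172 [[482.0, -5.0], [641.0, -40.0], [699.0, 225.0], [540.0, 260.0]]
[ 336  233   41   42 1291] [355.60805577 253.39814098]
dial ((562.7733154296875, 29.328737258911133), 39.794063568115234) ((562.8745727539062, 29.083751678466797), (76.9886703491211, 77.75326538085938), 60.456504821777344)
crop 322 219
scene base 593.1226196289062 107.15081787109375 271.05499267578125 161.4514923095703 77.47405242919922 [[485.0, -8.0], [643.0, -43.0], [701.0, 222.0], [544.0, 257.0]]
[ 275  196   39   41 1046] [293.9751434  219.63193117]
dial ((559.7283935546875, 20.100616455078125), 49.77888870239258) ((565.8386840820312, 26.01720428466797), (72.7467041015625, 86.74723052978516), 134.88967895507812)
crop 261 182
```

View pics/top_dial.png

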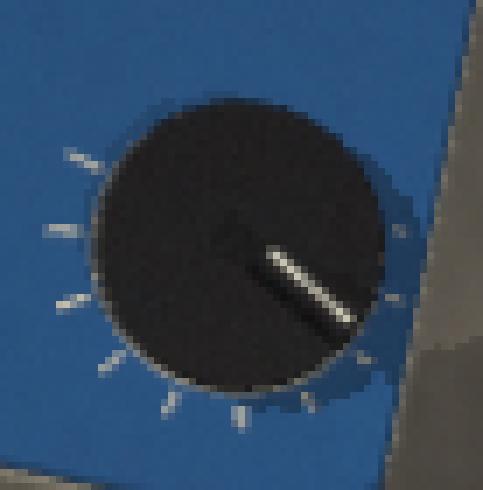

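View pics/scene_dial.png

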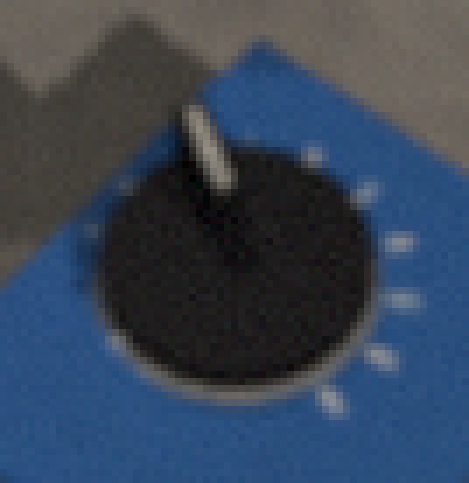

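The fin points at the third tick, so the dial should be at 2 clicks. Before moving I'll confirm that numerically, check for obstacles, and work out the approach.

```bash
python3 - <<'E'
from h import *
# white fin line ends
for n,c0,a,b in(("top",(322,219),(268,249),(353,323)),("scene",(261,182),(228,188),(190,108))):
    px=np.array([a,b],float)/7+np.array(c0)-0.5
    P=plane(n,px,0.091);d=P[1]-P[0];print(n,P.round(4).tolist(),np.hypot(*d[:2]),np.degrees(np.arctan2(d[1],d[0])))
yaw=-12.45;c=np.array([.5919,.1086]);Rm=R.from_euler('z',yaw,degrees=True).as_matrix()[:2,:2]
C=c+Rm@[-.010,-.085];print("axis",C)
for k in range(4):
    a=np.radians(yaw-72-24*k);print(k,np.degrees(a),"fin_end",(C+.038*np.array([np.cos(a),np.sin(a)])).round(4))
# ticks vs model: tick angles at top image
t=np.array([(399,231),(392,298),(363,357),(309,402),(240,415),(171,403),(112,363),(73,303),(61,230),(84,160)],float)/7+np.array([322,219])-.5
P=plane("top",t,.055)[:,:2]-C
print(np.degrees(np.arctan2(P[:,1],P[:,0])).round(1),np.hypot(*P.T).round(4))
for n,uv,z in(("bottle",(427,244),.075),("dish",(281,234),.07),("box",(200,223),.036)):print(n,plane("top",uv,z))
E
```

```text
top [[0.5584, 0.0236, 0.091], [0.5384, 0.0014, 0.091]] 0.02992767721528575 -132.00760457228887
scene [[0.5586, 0.0217, 0.091], [0.5389, -0.0004, 0.091]] 0.02959602312454903 -131.62198487101458
axis [0.56381021 0.02775469]
0 -84.45 fin_end [ 0.5675 -0.0101]
1 -108.45 fin_end [ 0.5518 -0.0083]
2 -132.45 fin_end [ 5.382e-01 -3.000e-04]
3 -156.45 fin_end [0.529  0.0126]
[ -84.7 -109.6 -133.4 -157.9  178.1  154.7  131.3  108.1   84.3   60.6] [0.0436 0.0435 0.0449 0.0465 0.0466 0.0477 0.0485 0.0494 0.0503 0.0499]
bottle [[ 0.57891127 -0.10617042  0.075     ]]
dish [[0.60103305 0.17231231 0.07      ]]
box [[0.62996028 0.33509562 0.036     ]]
```

>>> {"method": "apply_moves", "body": {
  "deltas": [
    {"gripper": 0, "turn": -0.14},
    {"gripper": 0, "turn": -0.28},
    {"gripper": 0, "turn": -0.42},
    {"gripper": 0, "turn": -0.56},
    {"gripper": 0, "turn": -0.7}
  ],
  "newtons": 10
}}

```text
invalid input at $.deltas[0]: expected keys tx, ty, tz, turn, gripper
```

```bash
cat >> h.py <<'E'
C=np.array([.5638,.0280])
def toolrow(p,yaw,s=None):
    """rows from present measured TCP (or given pos,rpy) to world p, yaw deg"""
    s=s or r.get_state();Rt=R.from_euler('xyz',s["eef_rot"],degrees=True)
    d=Rt.inv().apply(np.asarray(p)-s["tcp_pos"]);dy=(yaw-s["eef_rot"][2]+180)%360-180
    return d.round(4),round(-np.radians(dy),4)
E
python3 - <<'E'
from h import *
d=np.load("scene0.npy");v,u=np.mgrid[0:480:3,0:640:3];D=d[::3,::3]
o,dr=ray("scene",np.c_[u.ravel(),v.ravel()]);P=o+D.ravel()[:,None]*dr
ok=(D.ravel()>0)&(P[:,2]>.1);Q=P[ok]
# bin
H={}
for q in Q: 
    k=(round(q[0],1),round(q[1],1));H[k]=max(H.get(k,0),q[2])
print({k:round(v,2) for k,v in sorted(H.items())})
print(toolrow([.568,-.012,.19],137.5))
E
```

```text
{(np.float64(0.0), np.float64(-0.1)): np.float64(0.15), (np.float64(0.0), np.float64(-0.0)): np.float64(0.16), (np.float64(0.1), np.float64(-0.1)): np.float64(0.12), (np.float64(0.1), np.float64(-0.0)): np.float64(0.16), (np.float64(0.1), np.float64(0.1)): np.float64(0.31), (np.float64(0.2), np.float64(-0.0)): np.float64(0.32), (np.float64(0.2), np.float64(0.1)): np.float64(0.32), (np.float64(0.3), np.float64(-0.9)): np.float64(0.13), (np.float64(0.3), np.float64(-0.8)): np.float64(0.13)}
(array([0.5438, 0.0168, 0.5099]), np.float64(-2.1271))
```

>>> {"method": "apply_moves", "body": {
  "deltas": [
    {"tx": 0.02, "ty": 0, "tz": 0.019, "turn": 0, "gripper": 0},
    {"tx": 0.05, "ty": 0, "tz": 0.047, "turn": 0, "gripper": 0},
    {"tx": 0.08, "ty": 0, "tz": 0.075, "turn": 0, "gripper": 0},
    {"tx": 0.11, "ty": 0, "tz": 0.103, "turn": 0, "gripper": 0},
    {"tx": 0.14, "ty": 0, "tz": 0.131, "turn": 0, "gripper": 0}
  ],
  "newtons": 10
}}

```text
time_s: 0.6
tcp_pos: [0.2817, -0.4846, 0.2066]
eef_rot: [-90.0, 0.0, 15.6]
contact_force: [0.6, -1.1, 0.1]
gripper_width: 0.0534
```

>>> {"method": "apply_moves", "body": {
  "deltas": [
    {"tx": 0.03, "ty": 0, "tz": 0.028, "turn": 0, "gripper": 0},
    {"tx": 0.06, "ty": 0, "tz": 0.056, "turn": 0, "gripper": 0},
    {"tx": 0.09, "ty": 0, "tz": 0.084, "turn": 0, "gripper": 0},
    {"tx": 0.12, "ty": 0, "tz": 0.112, "turn": 0, "gripper": 0},
    {"tx": 0.15, "ty": 0, "tz": 0.14, "turn": 0, "gripper": 0}
  ]
}}

```text
time_s: 1.1
tcp_pos: [0.3885, -0.3093, 0.2069]
eef_rot: [-90.0, -0.0, 15.6]
contact_force: [0.3, -0.0, 0.6]
gripper_width: 0.0134
```

>>> {"method": "apply_moves", "body": {
  "deltas": [
    {"tx": 0.03, "ty": 0, "tz": 0.028, "turn": 0, "gripper": 0},
    {"tx": 0.06, "ty": 0, "tz": 0.056, "turn": 0, "gripper": 0},
    {"tx": 0.09, "ty": 0, "tz": 0.084, "turn": 0, "gripper": 0},
    {"tx": 0.12, "ty": 0, "tz": 0.112, "turn": 0, "gripper": 0},
    {"tx": 0.15, "ty": 0, "tz": 0.14, "turn": 0, "gripper": 0}
  ]
}}

```text
time_s: 1.6
tcp_pos: [0.4952, -0.134, 0.2069]
eef_rot: [-90.0, 0.0, 15.6]
contact_force: [0.7, -0.5, -0.1]
gripper_width: 0.0007
```

>>> {"method": "apply_moves", "body": {
  "deltas": [
    {"tx": 0.03, "ty": 0, "tz": 0.028, "turn": -0.14, "gripper": 0},
    {"tx": 0.05, "ty": 0, "tz": 0.05, "turn": -0.28, "gripper": 0},
    {"tx": 0.07, "ty": 0, "tz": 0.07, "turn": -0.42, "gripper": 0},
    {"tx": 0.09, "ty": 0, "tz": 0.085, "turn": -0.56, "gripper": 0},
    {"tx": 0.104, "ty": 0, "tz": 0.099, "turn": -0.7, "gripper": 0}
  ]
}}

```text
time_s: 2.1
tcp_pos: [0.5688, -0.011, 0.2065]
eef_rot: [-90.0, 0.0, 56.1]
contact_force: [-0.8, -0.3, -0.4]
gripper_width: 0.0006
```

>>> {"method": "apply_moves", "body": {
  "deltas": [
    {"tx": 0, "ty": 0, "tz": 0, "turn": -0.14, "gripper": 0},
    {"tx": 0, "ty": 0, "tz": 0, "turn": -0.28, "gripper": 0},
    {"tx": 0, "ty": 0, "tz": 0, "turn": -0.42, "gripper": 0},
    {"tx": 0, "ty": 0, "tz": 0, "turn": -0.56, "gripper": 0},
    {"tx": 0, "ty": 0, "tz": 0, "turn": -0.7, "gripper": 0}
  ]
}}

```text
time_s: 2.6
tcp_pos: [0.568, -0.0123, 0.2065]
eef_rot: [-89.9, 0.0, 96.2]
contact_force: [0.3, 0.7, -0.2]
gripper_width: 0.0001
```

>>> {"method": "apply_moves", "body": {
  "deltas": [
    {"tx": 0, "ty": 0, "tz": 0, "turn": -0.14, "gripper": 0},
    {"tx": 0, "ty": 0, "tz": 0, "turn": -0.28, "gripper": 0},
    {"tx": 0, "ty": 0, "tz": 0, "turn": -0.42, "gripper": 0},
    {"tx": 0, "ty": 0, "tz": 0, "turn": -0.56, "gripper": 0},
    {"tx": 0, "ty": 0, "tz": 0, "turn": -0.727, "gripper": 0}
  ]
}}

```text
time_s: 3.1
tcp_pos: [0.568, -0.0123, 0.2066]
eef_rot: [-90.0, -0.0, 136.9]
contact_force: [0.1, 0.1, 0.8]
gripper_width: 0.0003
```

```bash
python3 - <<'E'
from h import *
s=r.get_state();print(s)
print(toolrow([.568,-.012,.15],137.5))
for n in("wrist","scene"):
    p,d=capture(n);cv2.imwrite(f"pics/{n}1.png",p[:,:,::-1])
E
```

```text
{'time_s': 3.1, 'joints': array([ 1.84756245e+01,  1.05822170e+01, -1.30627474e+01, -1.15162342e-02,
       -6.63975552e+01,  2.83805890e+01]), 'qd': array([-3.97426212e-02,  1.55819137e-02, -3.75067538e-03, -2.72552766e-02,
       -4.91440841e-02,  8.59267538e+01]), 'joint_torque': array([-2.01168536e-03, -4.37489927e+01,  2.86137682e+01,  6.78405762e+00,
        6.17423491e-02, -2.60730475e+00]), 'tcp_pos': array([ 0.56804246, -0.01234997,  0.20655688]), 'eef_rot': array([-8.99676049e+01, -2.94923460e-02,  1.36851590e+02]), 'contact_force': array([0.13653756, 0.14655364, 0.80740905]), 'moment': array([ 0.02092907,  0.10455261, -0.00035207]), 'gripper_width': 0.0002799891996566205}
(array([ 0.0002,  0.0566, -0.0003]), np.float64(-0.0113))
```

View pics/wrist1.png

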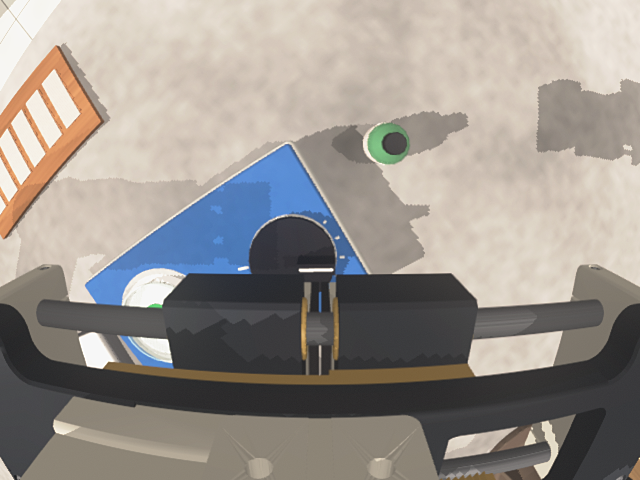

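View pics/scene1.png

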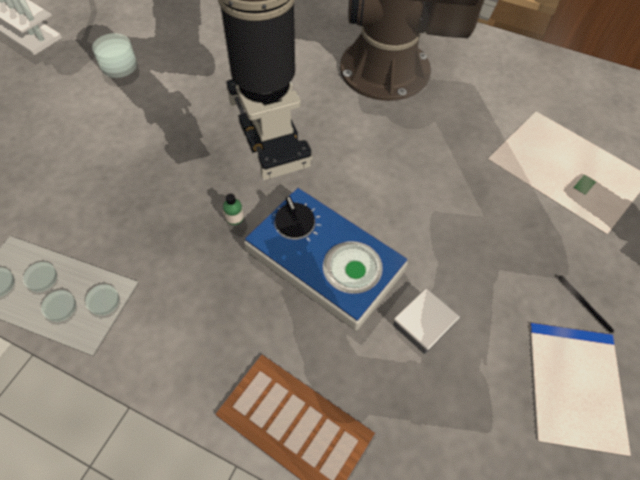

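The wrist view shows the fin line, seen end to end at (300–333, 269), just ahead of the closed fingertips at about (320, 275), with the bottle well clear. Next I'll check the tip's projection and descend in two stages.

>>> {"method": "apply_moves", "body": {
  "deltas": [
    {"tx": 0, "ty": 0.02, "tz": 0, "turn": 0, "gripper": 0},
    {"tx": 0, "ty": 0.04, "tz": 0, "turn": 0, "gripper": 0},
    {"tx": 0, "ty": 0.055, "tz": 0, "turn": 0, "gripper": 0},
    {"tx": 0, "ty": 0.065, "tz": 0, "turn": 0, "gripper": 0},
    {"tx": 0, "ty": 0.07, "tz": 0, "turn": 0, "gripper": 0}
  ]
}}

```text
time_s: 3.7
tcp_pos: [0.5679, -0.0124, 0.136]
eef_rot: [-89.9, -0.0, 136.4]
contact_force: [0.2, -0.1, -1.1]
gripper_width: 0.0003
```

```bash
python3 - <<'E'
from h import *
s=r.get_state();print(s['tcp_pos'],s['eef_rot'],s['contact_force'])
t=s['tcp_pos']-[0,0,.017];print("tip proj",proj("scene",t),proj("top",t))
for n in("wrist","scene","top"):
    p,d=capture(n);cv2.imwrite(f"pics/{n}2.png",p[:,:,::-1])
p=cv2.imread("pics/scene2.png")[120:300,180:420];q=cv2.imread("pics/wrist2.png")[150:330,200:440]
cv2.imwrite("pics/c2.png",np.hstack([cv2.resize(p,None,fx=1.66,fy=1.66),cv2.resize(q,None,fx=1.66,fy=1.66)])[:600,:800])
E
```

```text
[ 0.5678755  -0.01243476  0.13597267] [-8.99287733e+01 -4.29574606e-02  1.36373510e+02] [ 0.22183223 -0.08040642 -1.06084782]
tip proj [[274.55387381 196.82541935]] [[380.63244432 246.82123974]]
```

View pics/c2.png

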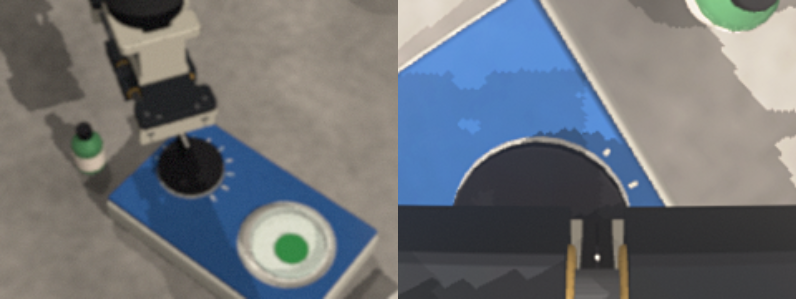

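The scene view has the gripper over the dial's robot-side edge with the fin clear of it, and the bottle at about (88,145) in the crop is also clear. Descending to a tip height of about 75 mm.

>>> {"method": "apply_moves", "body": {
  "deltas": [
    {"tx": 0, "ty": 0.012, "tz": 0, "turn": -0.02, "gripper": 0},
    {"tx": 0, "ty": 0.024, "tz": 0, "turn": -0.02, "gripper": 0},
    {"tx": 0, "ty": 0.034, "tz": 0, "turn": -0.02, "gripper": 0},
    {"tx": 0, "ty": 0.042, "tz": 0, "turn": -0.02, "gripper": 0},
    {"tx": 0, "ty": 0.044, "tz": 0, "turn": -0.02, "gripper": 0}
  ]
}}

```text
time_s: 4.35
tcp_pos: [0.5675, -0.0125, 0.0915]
eef_rot: [-89.9, -0.1, 137.7]
contact_force: [-0.6, 0.2, -0.2]
gripper_width: 0.0004
```

```bash
cat >> h.py <<'E'
def pose(phi,off,rad=.027):
    a=np.radians(phi);u=np.array([np.cos(a),np.sin(a)]);n=np.array([-u[1],u[0]])
    return C+rad*u+off*n
def report():
    s=r.get_state();a=np.radians(s['eef_rot'][2]);x=np.array([np.cos(a),np.sin(a)])
    d=s['tcp_pos'][:2]-C
    print("t",s['time_s'],"tcp",s['tcp_pos'].round(4),"yaw",s['eef_rot'][2].round(2),"Fx_tool",(s['contact_force'][:2]@x).round(2),"F",s['contact_force'].round(1),"Mz",s['moment'][2].round(3))
    print("rel axis: r",np.hypot(*d).round(4),"ang",np.degrees(np.arctan2(d[1],d[0])).round(2)%360)
E
python3 - <<'E'
from h import *
report()
p,d=capture("wrist");cv2.imwrite("pics/w3.png",cv2.resize(p[150:350,190:450,::-1],None,fx=3,fy=3))
phi=-132.45
for off in(.020,.018,.016,.014): print(off,toolrow([*pose(phi,off),.092],phi-90))
E
```

```text
t 4.35 tcp [ 0.5675 -0.0125  0.0915] yaw 137.66 Fx_tool 0.57 F [-0.6  0.2 -0.2] Mz 0.04
rel axis: r 0.0407 ang 275.25
0.02 (array([ 0.0102, -0.0002, -0.0002]), np.float64(0.0019))
0.018 (array([ 0.0122, -0.0002, -0.0002]), np.float64(0.0019))
0.016 (array([ 0.0142, -0.0002, -0.0002]), np.float64(0.0019))
0.014 (array([ 0.0162, -0.0002, -0.0002]), np.float64(0.0019))
```

View pics/w3.png

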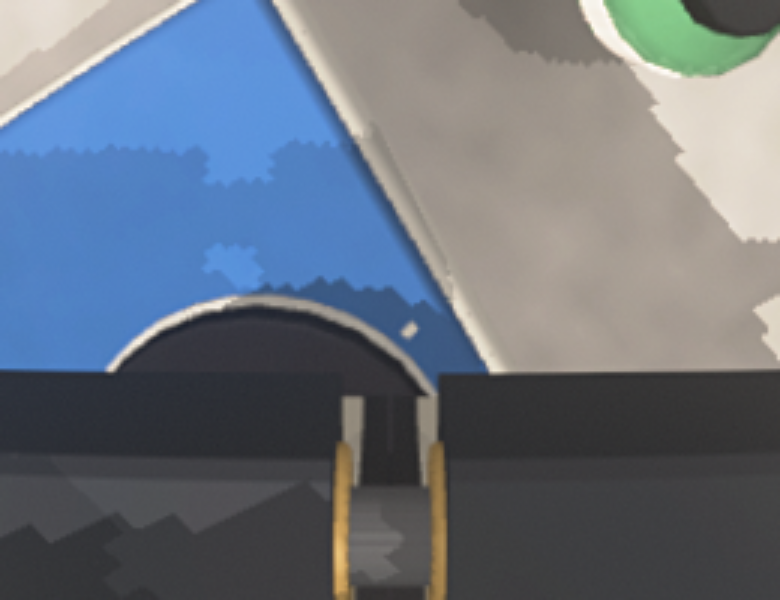

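>>> {"method": "apply_moves", "body": {
  "deltas": [
    {"tx": 0.004, "ty": 0, "tz": 0, "turn": 0, "gripper": 0},
    {"tx": 0.008, "ty": 0, "tz": 0, "turn": 0, "gripper": 0},
    {"tx": 0.01, "ty": 0, "tz": 0, "turn": 0, "gripper": 0},
    {"tx": 0.011, "ty": 0, "tz": 0, "turn": 0, "gripper": 0},
    {"tx": 0.012, "ty": 0, "tz": 0, "turn": 0, "gripper": 0}
  ]
}}

```text
time_s: 4.9
tcp_pos: [0.5595, -0.004, 0.0933]
eef_rot: [-90.0, 0.0, 137.7]
contact_force: [-0.2, 1.2, -0.4]
gripper_width: 0.0004
```

```bash
python3 -c "
from h import *
report()"
```

```text
t 4.9 tcp [ 0.5595 -0.004   0.0933] yaw 137.68 Fx_tool 0.91 F [-0.2  1.2 -0.4] Mz -0.019
rel axis: r 0.0323 ang 262.33
```

>>> {"method": "apply_moves", "body": {
  "deltas": [
    {"tx": 0.001, "ty": 0, "tz": 0, "turn": 0, "gripper": 0},
    {"tx": 0.001, "ty": 0, "tz": 0, "turn": 0, "gripper": 0}
  ]
}}

```text
time_s: 5.1
tcp_pos: [0.5587, -0.0035, 0.093]
eef_rot: [-90.0, 0.0, 137.7]
contact_force: [-0.3, 0.9, -0.5]
gripper_width: 0.0005
```

```bash
python3 -c "
from h import *
report()"
```

```text
t 5.1 tcp [ 0.5587 -0.0035  0.093 ] yaw 137.67 Fx_tool 0.81 F [-0.3  0.9 -0.5] Mz 0.016
rel axis: r 0.0319 ang 260.74
```

>>> {"method": "apply_moves", "body": {
  "deltas": [
    {"tx": 0.001, "ty": 0, "tz": 0, "turn": 0, "gripper": 0},
    {"tx": 0.001, "ty": 0, "tz": 0, "turn": 0, "gripper": 0}
  ]
}}

```text
time_s: 5.3
tcp_pos: [0.5579, -0.0029, 0.0929]
eef_rot: [-90.0, -0.0, 137.7]
contact_force: [0.1, -0.8, 0.2]
gripper_width: 0.0006
```

```bash
python3 -c "
from h import *
report()"
```

```text
t 5.3 tcp [ 0.5579 -0.0029  0.0929] yaw 137.67 Fx_tool -0.62 F [ 0.1 -0.8  0.2] Mz 0.075
rel axis: r 0.0314 ang 259.15
```

>>> {"method": "apply_moves", "body": {
  "deltas": [
    {"tx": 0.001, "ty": 0, "tz": 0, "turn": 0, "gripper": 0},
    {"tx": 0.001, "ty": 0, "tz": 0, "turn": 0, "gripper": 0}
  ]
}}

```text
time_s: 5.5
tcp_pos: [0.5571, -0.0022, 0.0929]
eef_rot: [-90.0, -0.0, 137.7]
contact_force: [-0.3, 0.2, -0.6]
gripper_width: 0.0004
```

>>> {"method": "apply_moves", "body": {
  "deltas": [
    {"tx": 0.001, "ty": 0, "tz": 0, "turn": 0, "gripper": 0},
    {"tx": 0.001, "ty": 0, "tz": 0, "turn": 0, "gripper": 0}
  ]
}}

```text
time_s: 5.7
tcp_pos: [0.5564, -0.0015, 0.093]
eef_rot: [-90.0, -0.0, 137.7]
contact_force: [-0.3, 0.5, 0.8]
gripper_width: 0.0006
```

>>> {"method": "apply_moves", "body": {
  "deltas": [
    {"tx": 0.001, "ty": 0, "tz": 0, "turn": 0, "gripper": 0},
    {"tx": 0.001, "ty": 0, "tz": 0, "turn": 0, "gripper": 0}
  ]
}}

```text
time_s: 5.9
tcp_pos: [0.5556, -0.0008, 0.093]
eef_rot: [-90.0, -0.0, 137.7]
contact_force: [-0.3, -0.3, -0.2]
gripper_width: 0.0007
```

>>> {"method": "apply_moves", "body": {
  "deltas": [
    {"tx": 0.001, "ty": 0, "tz": 0, "turn": 0, "gripper": 0},
    {"tx": 0.001, "ty": 0, "tz": 0, "turn": 0, "gripper": 0}
  ]
}}

```text
time_s: 6.1
tcp_pos: [0.5549, -0.0001, 0.093]
eef_rot: [-90.0, 0.0, 137.7]
contact_force: [0.8, 0.3, 0.7]
gripper_width: 0.0007
```

```bash
python3 -c "
from h import *
report()
p,d=capture('top');cv2.imwrite('pics/t4.png',cv2.resize(p[190:290,300:440,::-1],None,fx=5,fy=5))
p,d=capture('wrist');cv2.imwrite('pics/w4.png',cv2.resize(p[150:350,190:450,::-1],None,fx=3,fy=3))"
```

```text
t 6.1 tcp [ 5.549e-01 -1.000e-04  9.300e-02] yaw 137.67 Fx_tool -0.39 F [0.8 0.3 0.7] Mz 0.042
rel axis: r 0.0295 ang 252.53
```

View pics/t4.png

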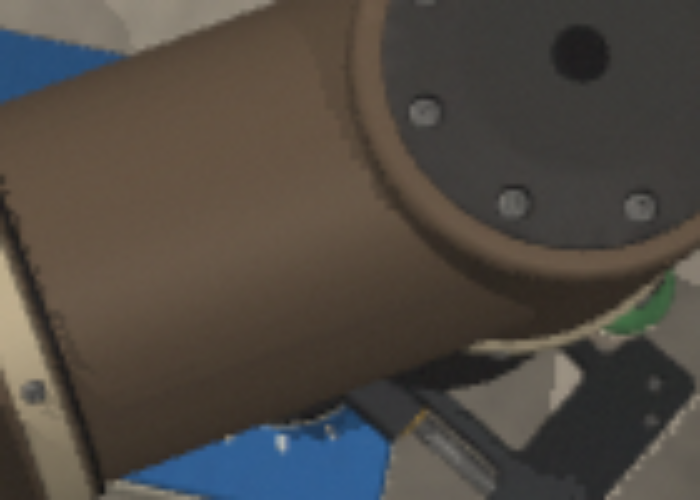

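View pics/w4.png

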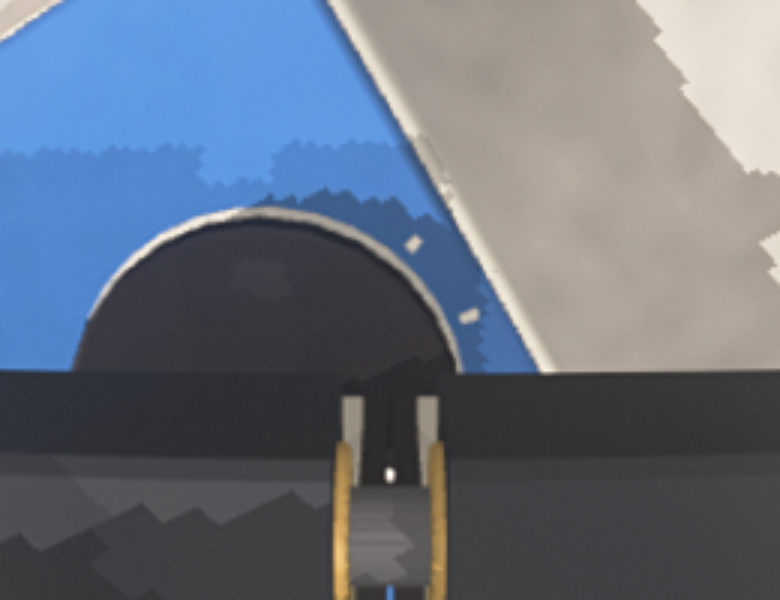

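>>> {"method": "apply_moves", "body": {
  "deltas": [
    {"tx": 0.001, "ty": 0, "tz": 0, "turn": 0, "gripper": 0},
    {"tx": 0.001, "ty": 0, "tz": 0, "turn": 0, "gripper": 0}
  ]
}}

```text
time_s: 6.4
tcp_pos: [0.5542, 0.0005, 0.0929]
eef_rot: [-90.0, -0.0, 137.7]
contact_force: [-0.3, -0.2, 0.0]
gripper_width: 0.0007
```

>>> {"method": "apply_moves", "body": {
  "deltas": [
    {"tx": 0.001, "ty": 0, "tz": 0, "turn": 0, "gripper": 0},
    {"tx": 0.001, "ty": 0, "tz": 0, "turn": 0, "gripper": 0}
  ]
}}

```text
time_s: 6.6
tcp_pos: [0.5534, 0.0012, 0.093]
eef_rot: [-90.0, -0.0, 137.7]
contact_force: [-0.6, -0.5, 0.3]
gripper_width: 0.0003
```

```bash
python3 -c "
from h import *
report()
p,d=capture('scene');cv2.imwrite('pics/s5.png',cv2.resize(p[130:270,210:370,::-1],None,fx=4,fy=4))"
```

```text
t 6.6 tcp [0.5534 0.0012 0.093 ] yaw 137.67 Fx_tool 0.17 F [-0.6 -0.5  0.3] Mz -0.008
rel axis: r 0.0287 ang 248.86
```

View pics/s5.png

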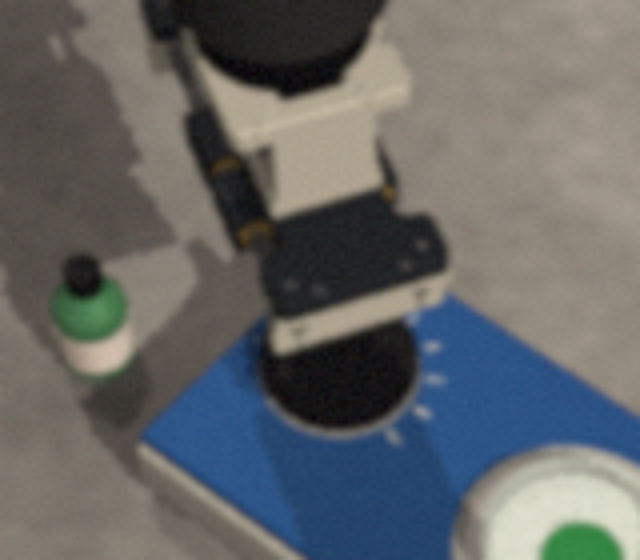

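>>> {"method": "apply_moves", "body": {
  "deltas": [
    {"tx": 0.001, "ty": 0, "tz": 0, "turn": 0, "gripper": 0},
    {"tx": 0.001, "ty": 0, "tz": 0, "turn": 0, "gripper": 0}
  ]
}}

```text
time_s: 6.85
tcp_pos: [0.5527, 0.0019, 0.0929]
eef_rot: [-90.0, -0.0, 137.7]
contact_force: [-1.0, 0.2, 0.7]
gripper_width: 0.0001
```

>>> {"method": "apply_moves", "body": {
  "deltas": [
    {"tx": 0.001, "ty": 0, "tz": 0, "turn": 0, "gripper": 0},
    {"tx": 0.001, "ty": 0, "tz": 0, "turn": 0, "gripper": 0}
  ]
}}

```text
time_s: 7.05
tcp_pos: [0.552, 0.0025, 0.093]
eef_rot: [-90.0, -0.0, 137.7]
contact_force: [0.4, -0.4, -0.1]
gripper_width: 0.0006
```

```bash
python3 -c "
from h import *
report()
p,d=capture('wrist');cv2.imwrite('pics/w6.png',cv2.resize(p[150:380,190:450,::-1],None,fx=2.6,fy=2.6,interpolation=cv2.INTER_CUBIC))"
```

```text
t 7.05 tcp [0.552  0.0025 0.093 ] yaw 137.67 Fx_tool -0.63 F [ 0.4 -0.4 -0.1] Mz -0.013
rel axis: r 0.0281 ang 245.04000000000002
```

View pics/w6.png

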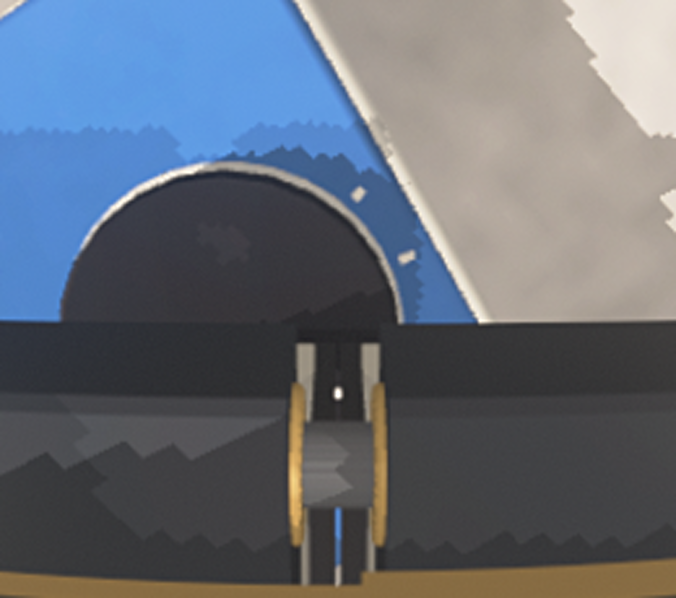

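No contact yet: the fin's white line shows through the slit between the fingers at full-frame pixel (320,301). By ray cast it's about 10 mm ahead of the TCP and hasn't moved. I'll check the finger geometry from the wrist depth.

```bash
python3 - <<'E'
from h import *
report()
i=camera_info("wrist");K=i["K"];T=i["tool_from_camera"]
p,d=capture("wrist");np.save("w6d.npy",d)
def pt(u,v):
    x=u-K[0,2];y=v-K[1,2];rr=np.hypot(x,y)/K[0,0];a=np.arctan2(y,x)
    dr=np.array([np.sin(rr)*np.cos(a),-np.sin(rr)*np.sin(a),-np.cos(rr)])
    P=dr*(d[v,u]/np.cos(rr));return (T@[*P,1])[:3]
for u in (309,313,320,327,331):
    print(u)
    for v in list(range(270,300,5))+list(range(298,306))+list(range(310,380,8)): print("  ",v,p[v,u],(pt(u,v)*1000).round(1)) if d[v,u]>0 else None
E
```

```text
t 7.1 tcp [0.552  0.0026 0.093 ] yaw 137.68 Fx_tool 0.99 F [-0.4  1.   0.4] Mz -0.047
rel axis: r 0.0281 ang 245.13
309
   270 [46 44 48] [ 0.4 25.  -6. ]
   275 [43 43 46] [ 3.9 26.1 -6.1]
   280 [34 35 36] [ 4.7 20.  -5.9]
   285 [157 148 132] [-11.  -27.8  -4.6]
   290 [157 148 132] [-11.  -33.6  -4.4]
   295 [143 134 122] [-10.3 -37.3  -4.3]
   298 [145 137 124] [ -9.2 -37.8  -4.3]
   299 [146 139 125] [ -9.  -38.5  -4.3]
   300 [147 139 126] [ -8.  -37.1  -4.4]
   301 [147 139 126] [ -7.8 -37.8  -4.3]
   302 [148 140 128] [ -7.5 -38.   -4.3]
   303 [145 136 124] [ -6.6 -37.2  -4.4]
   304 [127 120 110] [ -6.6 -38.   -4.4]
   305 [126 119 109] [ -5.9 -37.6  -4.4]
   310 [107 102  94] [ -9.5 -49.9  -4. ]
   318 [94 91 90] [ -31.6 -101.1   -2.5]
   326 [105 103 102] [ -30.4 -102.9   -2.5]
   334 [118 115 114] [ -28.8 -103.6   -2.5]
   342 [106 105 104] [ -25.6 -101.8   -2.6]
   350 [59 55 56] [ -1.2 -65.6  -3.7]
   358 [71 66 65] [  1.6 -66.5  -3.8]
   366 [73 69 65] [  5.1 -66.3  -3.8]
   374 [81 73 65] [  8.8 -66.2  -3.9]
313
   270 [45 43 47] [ 0.9 26.4 -3.7]
   275 [46 45 47] [
[... 2748 characters left out ...]
.8]
   295 [144 136 123] [-10.7 -38.2   4.7]
   298 [147 139 126] [ -9.6 -38.8   4.7]
   299 [147 139 126] [ -8.8 -38.    4.7]
   300 [148 141 127] [ -9.1 -39.6   4.6]
   301 [149 141 128] [ -8.1 -38.5   4.7]
   302 [151 143 130] [ -8.1 -39.4   4.7]
   303 [151 143 131] [ -7.3 -38.6   4.7]
   304 [148 140 127] [ -6.5 -38.    4.7]
   305 [149 141 127] [ -6.7 -39.3   4.7]
   310 [153 145 130] [-11.2 -53.7   4.2]
   318 [85 83 82] [ -31.4 -100.7    2.6]
   326 [90 88 89] [ -30.4 -102.9    2.5]
   334 [93 91 91] [ -29.3 -104.6    2.5]
   342 [85 85 85] [ -25.8 -102.2    2.6]
   350 [85 79 72] [ -1.7 -66.4   3.9]
   358 [105  99  93] [  2.3 -65.4   4. ]
   374 [136 108  67] [ -23.2 -111.6    2.4]
```

```bash
python3 - <<'E'
from h import *
i=camera_info("wrist");K=i["K"];T=i["tool_from_camera"];d=np.load("w6d.npy")
v,u=np.mgrid[0:480,0:640];x=u-K[0,2];y=v-K[1,2];rr=np.hypot(x,y)/K[0,0];a=np.arctan2(y,x)
P=np.dstack([np.tan(rr)*np.cos(a)*d,-np.tan(rr)*np.sin(a)*d,-d])
Q=P@T[:3,:3].T+T[:3,3];Q*=1000
for uu in (200,250,290,300,305,309,316,320,325,331,335,345,390,440):
    print(uu,[(vv,*Q[vv,uu].round(0).astype(int)) for vv in range(262,300,4)])
E
```

```text
200 [(262, np.int64(0), np.int64(37), np.int64(-75)), (266, np.int64(3), np.int64(37), np.int64(-76)), (270, np.int64(5), np.int64(37), np.int64(-76)), (274, np.int64(-39), np.int64(-92), np.int64(-31)), (278, np.int64(-38), np.int64(-94), np.int64(-30)), (282, np.int64(-38), np.int64(-96), np.int64(-29)), (286, np.int64(-38), np.int64(-99), np.int64(-28)), (290, np.int64(-38), np.int64(-101), np.int64(-28)), (294, np.int64(-39), np.int64(-105), np.int64(-26)), (298, np.int64(-39), np.int64(-107), np.int64(-26))]
250 [(262, np.int64(-4), np.int64(26), np.int64(-40)), (266, np.int64(-2), np.int64(26), np.int64(-41)), (270, np.int64(1), np.int64(25), np.int64(-41)), (274, np.int64(-39), np.int64(-91), np.int64(-17)), (278, np.int64(-39), np.int64(-94), np.int64(-17)), (282, np.int64(-39), np.int64(-97), np.int64(-16)), (286, np.int64(-38), np.int64(-99), np.int64(-16)), (290, np.int64(-39), np.int64(-102), np.int64(-16)), (294, np.int64(-38), np.int64(-103), np.int64(-15)), (298, np.int64(-39), np.int64(-107), np.int64(-15))]
290 [(262, np.int64(-4), np.int64(26), np.int64(-17)), (266,
[... 5249 characters left out ...]
, np.int64(-98), np.int64(16)), (290, np.int64(-39), np.int64(-103), np.int64(16)), (294, np.int64(-38), np.int64(-102), np.int64(16)), (298, np.int64(-38), np.int64(-105), np.int64(15))]
440 [(262, np.int64(18), np.int64(93), np.int64(96)), (266, np.int64(21), np.int64(92), np.int64(96)), (270, np.int64(25), np.int64(93), np.int64(97)), (274, np.int64(-39), np.int64(-91), np.int64(31)), (278, np.int64(-39), np.int64(-95), np.int64(30)), (282, np.int64(-39), np.int64(-97), np.int64(29)), (286, np.int64(-39), np.int64(-100), np.int64(28)), (290, np.int64(-39), np.int64(-103), np.int64(27)), (294, np.int64(-38), np.int64(-104), np.int64(27)), (298, np.int64(-39), np.int64(-108), np.int64(26))]
```

The wrist depth puts the tips (front edge around tool y ≈ -21 mm) above the fin top, not 17 mm ahead of the TCP. That would explain the lack of contact, so I'll cross-check with the scene camera's depth.

```bash
python3 - <<'E'
from h import *
s=r.get_state();p,d=capture("scene");np.save("s7.npy",d);cv2.imwrite("pics/s7.png",p[:,:,::-1])
v,u=np.mgrid[0:480,0:640]
o,dr=ray("scene",np.c_[u.ravel(),v.ravel()]);P=o+d.ravel()[:,None]*dr
Rt=R.from_euler('xyz',s["eef_rot"],degrees=True)
Q=(Rt.inv().apply(P-s["tcp_pos"])*1000).reshape(480,640,3);P=P.reshape(480,640,3)
for (uu) in (277,283,290,297,304,311):
    print(uu,[(vv,*[int(t) for t in Q[vv,uu].round(0)]) for vv in range(184,232,4)])
# table/base check
print("base top z",np.median(P[235:245,300:310,2]), "table", np.median(P[300:310,200:210,2]))
E
```

```text
277 [(184, -27, -119, -42), (188, -26, -97, -34), (192, -30, -103, -47), (196, -38, -130, -75), (200, -41, -128, -81), (204, -41, -117, -81), (208, -14, 37, 17), (212, -19, 27, 2), (216, -23, 25, -9), (220, -26, 26, -17), (224, -29, 27, -26), (228, -32, 27, -34)]
283 [(184, -20, -127, -52), (188, -23, -127, -60), (192, -26, -131, -70), (196, -28, -128, -76), (200, -31, -127, -83), (204, -34, -129, -93), (208, -35, -122, -95), (212, -34, -100, -88), (216, -34, -88, -88), (220, -15, 25, -23), (224, -18, 27, -30), (228, -21, 24, -41)]
290 [(184, -9, -127, -56), (188, -12, -128, -65), (192, -15, -128, -72), (196, -18, -129, -81), (200, -21, -128, -88), (204, -23, -128, -96), (208, -22, -112, -93), (212, -21, -93, -88), (216, 2, 27, -17), (220, -2, 28, -26), (224, -6, 24, -37), (228, -9, 25, -45)]
297 [(184, 2, -128, -61), (188, -1, -128, -69), (192, -4, -130, -78), (196, -7, -128, -84), (200, -9, -127, -92), (204, -11, -120, -95), (208, -8, -98, -87), (212, -8, -86, -87), (216, 15, 27, -22), (220, 10, 22, -34), (224, 8, 27, -40), (228, 5, 27, -48)]
304 [(184, 12, -131, -68), (188, 10, -127, -73), (192, 7, -129, -82), (196, 4, -129, -89), (200, 1, -127, -96), (204, 2, -112, -94), (208, 5, -91, -87), (212, 31, 26, -19), (216, 27, 25, -28), (220, 24, 26, -36), (224, 20, 25, -46), (228, 17, 27, -53)]
311 [(184, 24, -129, -70), (188, 21, -129, -78), (192, 17, -131, -88), (196, 15, -128, -93), (200, -183, -835, -581), (204, 17, -99, -89), (208, 51, 38, -6), (212, 44, 27, -23), (216, 40, 25, -33), (220, 37, 26, -41), (224, 32, 23, -52), (228, 31, 30, -57)]
base top z 0.05577074461913234 table 0.0004805012136243625
```

Both cameras agree that the gripper sits about 40 mm higher than the stated tip position, with the body's lower edge at tool y ≈ -87 and the tips at about -22. The tips are therefore at z ≈ 0.115, above the fin. I'll back off 16 mm, then go down about 40 mm in guarded steps.

>>> {"method": "apply_moves", "body": {
  "deltas": [
    {"tx": -0.006, "ty": 0, "tz": 0, "turn": 0, "gripper": 0},
    {"tx": -0.012, "ty": 0, "tz": 0, "turn": 0, "gripper": 0},
    {"tx": -0.016, "ty": 0, "tz": 0, "turn": 0, "gripper": 0},
    {"tx": -0.016, "ty": 0, "tz": 0, "turn": 0, "gripper": 0}
  ]
}}

```text
time_s: 7.6
tcp_pos: [0.5644, -0.0088, 0.0928]
eef_rot: [-90.0, -0.0, 137.6]
contact_force: [0.2, 0.3, -0.0]
gripper_width: 0.0005
```

>>> {"method": "apply_moves", "body": {
  "deltas": [
    {"tx": 0, "ty": 0.006, "tz": 0, "turn": 0, "gripper": 0},
    {"tx": 0, "ty": 0.012, "tz": 0, "turn": 0, "gripper": 0},
    {"tx": 0, "ty": 0.018, "tz": 0, "turn": 0, "gripper": 0},
    {"tx": 0, "ty": 0.02, "tz": 0, "turn": 0, "gripper": 0}
  ]
}}

```text
time_s: 8.0
tcp_pos: [0.5632, -0.0083, 0.0718]
eef_rot: [-89.9, -0.1, 137.7]
contact_force: [0.3, -0.1, 0.4]
gripper_width: 0.0006
```

```bash
cat >> h.py <<'E'
def wq(name=None):
    i=camera_info("wrist");K=i["K"];T=i["tool_from_camera"];p,d=capture("wrist")
    v,u=np.mgrid[0:480,0:640];x=u-K[0,2];y=v-K[1,2];rr=np.hypot(x,y)/K[0,0];a=np.arctan2(y,x)
    P=np.dstack([np.tan(rr)*np.cos(a)*d,-np.tan(rr)*np.sin(a)*d,-d])
    if name: cv2.imwrite(name,cv2.resize(p[150:380,190:450,::-1],None,fx=2.6,fy=2.6,interpolation=cv2.INTER_CUBIC))
    return p,(P@T[:3,:3].T+T[:3,3])*1000
E
python3 - <<'E'
from h import *
report();p,Q=wq("pics/w8.png")
for uu in (309,316,320,325,331):
    print(uu,[(vv,*[int(t) for t in Q[vv,uu].round(0)]) for vv in range(258,304,4)])
E
```

```text
t 8.0 tcp [ 0.5632 -0.0083  0.0718] yaw 137.67 Fx_tool -0.32 F [ 0.3 -0.1  0.4] Mz 0.047
rel axis: r 0.0363 ang 269.0
309 [(258, -10, 15, -6), (262, -9, 10, -6), (266, -9, 5, -5), (270, -7, 4, -5), (274, -5, 4, -5), (278, -2, 5, -5), (282, -11, -25, -5), (286, -12, -31, -4), (290, -11, -33, -4), (294, -11, -37, -4), (298, -8, -36, -4), (302, -7, -37, -4)]
316 [(258, -9, 17, -2), (262, -8, 15, -2), (266, -6, 13, -2), (270, -6, 6, -2), (274, -4, 5, -2), (278, -2, 5, -2), (282, -10, -21, -2), (286, -10, -26, -2), (290, -10, -31, -2), (294, -10, -36, -1), (298, -10, -39, -1), (302, -10, -43, -1)]
320 [(258, -9, 17, 0), (262, -7, 17, 0), (266, -5, 16, 0), (270, -5, 10, 0), (274, -4, 5, 0), (278, -2, 4, 0), (282, 0, 4, 0), (286, 2, 4, 0), (290, 4, 4, 0), (294, 7, 5, 0), (298, 10, 5, 0), (302, 12, 5, 0)]
325 [(258, -9, 18, 3), (262, -7, 17, 3), (266, -5, 16, 3), (270, -3, 15, 3), (274, -3, 9, 3), (278, -2, 5, 3), (282, -10, -21, 2), (286, -10, -27, 2), (290, -10, -30, 2), (294, -10, -35, 2), (298, -10, -40, 2), (302, -10, -43, 2)]
331 [(258, -10, 16, 6), (262, -7, 17, 6), (266, -5, 16, 6), (270, -3, 16, 6), (274, 0, 17, 6), (278, 2, 15, 6), (282, -11, -25, 5), (286, -11, -29, 5), (290, -11, -34, 5), (294, -11, -38, 5), (298, -9, -38, 5), (302, -8, -39, 5)]
```

View pics/w8.png

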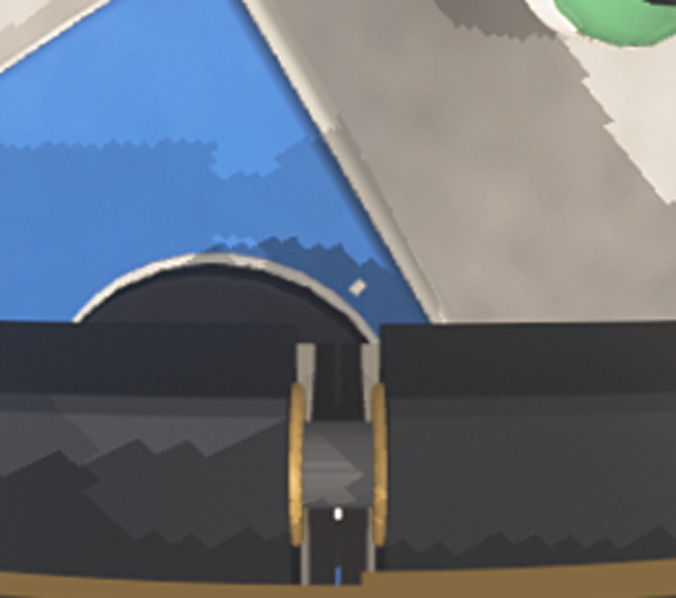

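>>> {"method": "apply_moves", "body": {
  "deltas": [
    {"tx": 0, "ty": 0.005, "tz": 0, "turn": 0, "gripper": 0},
    {"tx": 0, "ty": 0.01, "tz": 0, "turn": 0, "gripper": 0},
    {"tx": 0, "ty": 0.014, "tz": 0, "turn": 0, "gripper": 0},
    {"tx": 0, "ty": 0.017, "tz": 0, "turn": 0, "gripper": 0},
    {"tx": 0, "ty": 0.017, "tz": 0, "turn": 0, "gripper": 0}
  ]
}}

```text
time_s: 8.55
tcp_pos: [0.5635, -0.0084, 0.0554]
eef_rot: [-90.0, -0.0, 137.7]
contact_force: [-0.4, 0.3, -0.0]
gripper_width: 0.0006
```

```bash
python3 - <<'E'
from h import *
report();p,Q=wq("pics/w9.png")
for uu in (313,320,327,331):
    print(uu,[(vv,*[int(t) for t in Q[vv,uu].round(0)]) for vv in range(258,304,4)])
E
```

```text
t 8.55 tcp [ 0.5635 -0.0084  0.0554] yaw 137.67 Fx_tool 0.51 F [-0.4  0.3 -0. ] Mz 0.033
rel axis: r 0.0364 ang 269.6
313 [(258, -14, 1, -3), (262, -12, 1, -3), (266, -10, 0, -3), (270, -9, -1, -3), (274, -6, -1, -3), (278, -7, -9, -3), (282, -10, -21, -3), (286, -10, -25, -3), (290, -10, -30, -3), (294, -10, -34, -3), (298, -10, -39, -3), (302, -10, -44, -3)]
320 [(258, -14, 0, 0), (262, -12, 0, 0), (266, -10, 1, 0), (270, -8, 1, 0), (274, -7, -2, 0), (278, -4, -1, 0), (282, -5, -9, 0), (286, -4, -12, 0), (290, -2, -12, 0), (294, 0, -13, 0), (298, 2, -12, 0), (302, 4, -11, 0)]
327 [(258, -15, 0, 4), (262, -12, 1, 4), (266, -11, -1, 4), (270, -8, 0, 4), (274, -6, 0, 4), (278, -4, 1, 4), (282, -10, -21, 3), (286, -10, -26, 3), (290, -9, -29, 3), (294, -10, -35, 3), (298, -10, -39, 3), (302, -9, -42, 3)]
331 [(258, -15, 0, 6), (262, -13, -1, 6), (266, -10, 1, 6), (270, -8, 0, 6), (274, -6, 0, 6), (278, -4, -1, 6), (282, -11, -24, 5), (286, -11, -30, 5), (290, -11, -34, 5), (294, -11, -38, 5), (298, -9, -38, 5), (302, -7, -37, 5)]
```

View pics/w9.png

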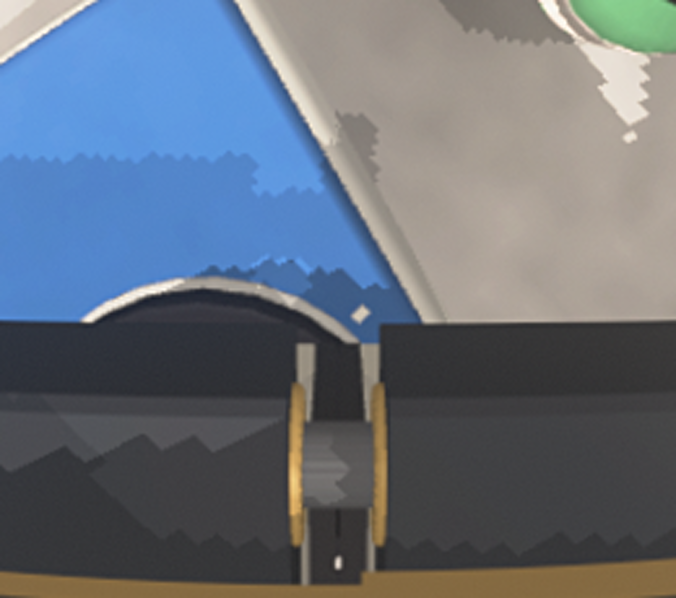

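>>> {"method": "apply_moves", "body": {
  "deltas": [
    {"tx": 0.003, "ty": 0, "tz": 0, "turn": 0, "gripper": 0},
    {"tx": 0.005, "ty": 0, "tz": 0, "turn": 0, "gripper": 0},
    {"tx": 0.006, "ty": 0, "tz": 0, "turn": 0, "gripper": 0},
    {"tx": 0.007, "ty": 0, "tz": 0, "turn": 0, "gripper": 0}
  ]
}}

```text
time_s: 9.0
tcp_pos: [0.5587, -0.0034, 0.0561]
eef_rot: [-90.0, 0.0, 137.7]
contact_force: [1.1, -0.5, 0.6]
gripper_width: 0.0004
```

>>> {"method": "apply_moves", "body": {
  "deltas": [
    {"tx": 0.001, "ty": 0, "tz": 0, "turn": 0, "gripper": 0},
    {"tx": 0.001, "ty": 0, "tz": 0, "turn": 0, "gripper": 0}
  ]
}}

```text
time_s: 9.2
tcp_pos: [0.5579, -0.0028, 0.056]
eef_rot: [-90.0, 0.0, 137.7]
contact_force: [0.1, -0.6, -0.4]
gripper_width: 0.0007
```

>>> {"method": "apply_moves", "body": {
  "deltas": [
    {"tx": 0.001, "ty": 0, "tz": 0, "turn": 0, "gripper": 0},
    {"tx": 0.001, "ty": 0, "tz": 0, "turn": 0, "gripper": 0}
  ]
}}

```text
time_s: 9.4
tcp_pos: [0.5572, -0.0022, 0.0559]
eef_rot: [-90.0, -0.0, 137.7]
contact_force: [-0.9, 0.2, -0.0]
gripper_width: 0.0008
```

>>> {"method": "apply_moves", "body": {
  "deltas": [
    {"tx": 0.001, "ty": 0, "tz": 0, "turn": 0, "gripper": 0},
    {"tx": 0.001, "ty": 0, "tz": 0, "turn": 0, "gripper": 0}
  ]
}}

```text
time_s: 9.6
tcp_pos: [0.5568, -0.0018, 0.056]
eef_rot: [-90.0, 0.0, 137.7]
contact_force: [3.2, -3.0, -0.7]
gripper_width: 0.0003
```

```bash
python3 - <<'E'
from h import *
report()
E
```

```text
t 9.6 tcp [ 0.5568 -0.0018  0.056 ] yaw 137.68 Fx_tool -4.39 F [ 3.2 -3.  -0.7] Mz -0.033
rel axis: r 0.0306 ang 256.85
```

Contact is at an offset of about 15 mm from the fin's centreline, as expected (finger half-width 10 plus half fin 5), so my axis estimate is good. Next I'll swing the finger about the dial axis, which is at tool (x = +15, z = -27 mm), in 10° arcs.

>>> {"method": "apply_moves", "body": {
  "deltas": [
    {"tx": 0.00095, "ty": 0, "tz": 0.0005, "turn": 0.035, "gripper": 0},
    {"tx": 0.0019, "ty": 0, "tz": 0.001, "turn": 0.07, "gripper": 0},
    {"tx": 0.0029, "ty": 0, "tz": 0.0014, "turn": 0.105, "gripper": 0},
    {"tx": 0.0039, "ty": 0, "tz": 0.0018, "turn": 0.14, "gripper": 0},
    {"tx": 0.0049, "ty": 0, "tz": 0.0022, "turn": 0.1745, "gripper": 0}
  ]
}}

```text
time_s: 10.1
tcp_pos: [0.5516, -0.0003, 0.056]
eef_rot: [-90.0, 0.0, 127.6]
contact_force: [0.9, -2.7, -0.3]
gripper_width: 0.0007
```

```bash
cat >> h.py <<'E'
def arc():
    s=r.get_state();yaw=s['eef_rot'][2];phi=(yaw+90)%360;a=np.radians(phi);u=np.array([np.cos(a),np.sin(a)]);n=np.array([-u[1],u[0]])
    d=s['tcp_pos'][:2]-C;print("t",s['time_s'],"phi",round(phi,2),"turned",round(227.55-phi,2),"rad",(d@u*1000).round(2),"off",(d@n*1000).round(2),"z",s['tcp_pos'][2].round(4),"Fpush",(-s['contact_force'][:2]@-n).round(2),"Fz",s['contact_force'][2].round(1))
    print(" implied finger-face angle turned", round(227.55-phi+np.degrees(np.arctan((15-d@n*1000)/27)),2))
E
python3 -c "
from h import *
arc()"
```

```text
t 10.1 phi 217.58 turned 9.97 rad 26.94 off 14.98 z 0.056 Fpush 2.67 Fz -0.3
 implied finger-face angle turned 10.02
```

>>> {"method": "apply_moves", "body": {
  "deltas": [
    {"tx": 0.00095, "ty": 0, "tz": 0.0005, "turn": 0.035, "gripper": 0},
    {"tx": 0.0019, "ty": 0, "tz": 0.001, "turn": 0.07, "gripper": 0},
    {"tx": 0.0029, "ty": 0, "tz": 0.0014, "turn": 0.105, "gripper": 0},
    {"tx": 0.0039, "ty": 0, "tz": 0.0018, "turn": 0.14, "gripper": 0},
    {"tx": 0.0049, "ty": 0, "tz": 0.0022, "turn": 0.1745, "gripper": 0}
  ]
}}

```text
time_s: 10.6
tcp_pos: [0.5468, 0.0026, 0.056]
eef_rot: [-90.0, 0.0, 117.6]
contact_force: [2.8, -2.6, -1.7]
gripper_width: 0.0004
```

```bash
python3 -c "
from h import *
arc()
wq('pics/w10.png')
arc()"
```

```text
t 10.6 phi 207.59 turned 19.96 rad 26.84 off 14.65 z 0.056 Fpush 3.58 Fz -1.7
 implied finger-face angle turned 20.7
t 10.65 phi 207.48 turned 20.07 rad 26.85 off 14.7 z 0.056 Fpush 2.76 Fz -1.4
 implied finger-face angle turned 20.71
```

View pics/w10.png

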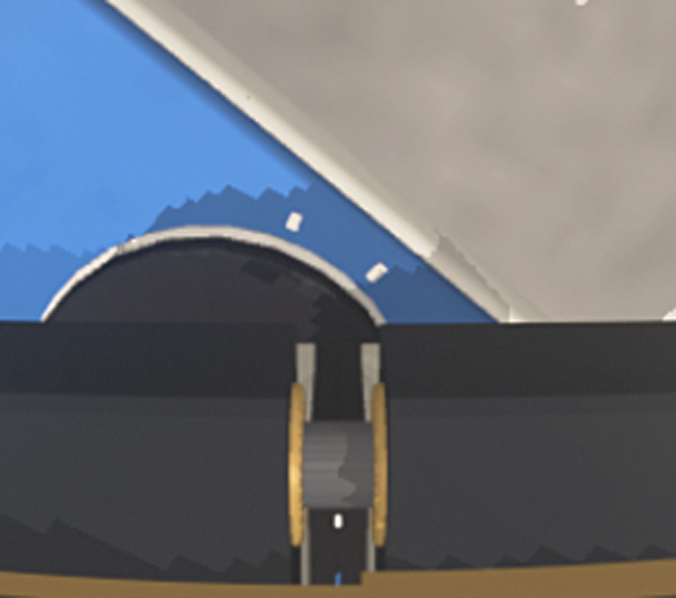

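Force is back at 20° of finger travel, so the dial looks to have snapped and be at its next click (~24°), giving a bias of about 3°. I'll use finer 4° steps to watch where each snap happens.

>>> {"method": "apply_moves", "body": {
  "deltas": [
    {"tx": 0.00095, "ty": 0, "tz": 0.0005, "turn": 0.035, "gripper": 0},
    {"tx": 0.0019, "ty": 0, "tz": 0.001, "turn": 0.07, "gripper": 0}
  ]
}}

```text
time_s: 10.85
tcp_pos: [0.5455, 0.0034, 0.056]
eef_rot: [-90.0, 0.1, 113.6]
contact_force: [5.5, -7.4, -4.0]
gripper_width: 0.0006
```

```bash
python3 -c "
from h import *
arc()"
```

```text
t 10.85 phi 203.63 turned 23.92 rad 26.61 off 15.24 z 0.056 Fpush 8.99 Fz -4.0
 implied finger-face angle turned 23.42
```

>>> {"method": "apply_moves", "body": {
  "deltas": [
    {"tx": 0.00095, "ty": 0, "tz": 0.0005, "turn": 0.035, "gripper": 0},
    {"tx": 0.0019, "ty": 0, "tz": 0.001, "turn": 0.07, "gripper": 0}
  ]
}}

```text
time_s: 11.05
tcp_pos: [0.5438, 0.0046, 0.0559]
eef_rot: [-90.0, 0.1, 109.6]
contact_force: [4.9, -4.4, -3.9]
gripper_width: 0.0006
```

```bash
python3 -c "
from h import *
arc()"
```

```text
t 11.05 phi 199.6 turned 27.95 rad 26.71 off 15.37 z 0.0559 Fpush 5.78 Fz -3.9
 implied finger-face angle turned 27.17
```

>>> {"method": "apply_moves", "body": {
  "deltas": [
    {"tx": 0.00095, "ty": 0, "tz": 0.0005, "turn": 0.035, "gripper": 0},
    {"tx": 0.0019, "ty": 0, "tz": 0.001, "turn": 0.07, "gripper": 0}
  ]
}}

```text
time_s: 11.25
tcp_pos: [0.5419, 0.0063, 0.0559]
eef_rot: [-90.0, 0.0, 105.6]
contact_force: [2.1, -3.2, -1.0]
gripper_width: 0.0007
```

```bash
python3 -c "
from h import *
arc()"
```

```text
t 11.25 phi 195.59 turned 31.96 rad 26.96 off 15.04 z 0.0559 Fpush 3.68 Fz -1.0
 implied finger-face angle turned 31.87
```

>>> {"method": "apply_moves", "body": {
  "deltas": [
    {"tx": 0.00095, "ty": 0, "tz": 0.0005, "turn": 0.035, "gripper": 0},
    {"tx": 0.0019, "ty": 0, "tz": 0.001, "turn": 0.07, "gripper": 0}
  ]
}}

```text
time_s: 11.45
tcp_pos: [0.5399, 0.0083, 0.0559]
eef_rot: [-90.0, -0.0, 101.6]
contact_force: [-0.2, -0.2, -0.2]
gripper_width: 0.0007
```

```bash
python3 -c "
from h import *
arc()"
```

```text
t 11.45 phi 191.57 turned 35.98 rad 27.33 off 14.55 z 0.0559 Fpush 0.15 Fz -0.2
 implied finger-face angle turned 36.93
```

The force peaked near 24° and fell to zero at ~36°, so click 2 has snapped and the finger angle tracks the dial well. Continuing.

>>> {"method": "apply_moves", "body": {
  "deltas": [
    {"tx": 0.00095, "ty": 0, "tz": 0.0005, "turn": 0.035, "gripper": 0},
    {"tx": 0.0019, "ty": 0, "tz": 0.001, "turn": 0.07, "gripper": 0},
    {"tx": 0.0029, "ty": 0, "tz": 0.0014, "turn": 0.105, "gripper": 0}
  ]
}}

```text
time_s: 11.75
tcp_pos: [0.5382, 0.0106, 0.056]
eef_rot: [-90.0, 0.0, 95.6]
contact_force: [2.0, -4.3, -0.7]
gripper_width: 0.0006
```

```bash
python3 -c "
from h import *
arc()"
```

```text
t 11.75 phi 185.57 turned 41.98 rad 27.21 off 14.86 z 0.056 Fpush 4.48 Fz -0.7
 implied finger-face angle turned 42.26
```

>>> {"method": "apply_moves", "body": {
  "deltas": [
    {"tx": 0.00095, "ty": 0, "tz": 0.0005, "turn": 0.035, "gripper": 0},
    {"tx": 0.0019, "ty": 0, "tz": 0.001, "turn": 0.07, "gripper": 0}
  ]
}}

```text
time_s: 11.95
tcp_pos: [0.5373, 0.0119, 0.056]
eef_rot: [-90.0, 0.1, 91.6]
contact_force: [3.8, -7.1, -3.0]
gripper_width: 0.0003
```

```bash
python3 -c "
from h import *
arc()"
```

```text
t 11.95 phi 181.56 turned 45.99 rad 26.98 off 15.39 z 0.056 Fpush 7.18 Fz -3.0
 implied finger-face angle turned 45.15
```

>>> {"method": "apply_moves", "body": {
  "deltas": [
    {"tx": 0.00095, "ty": 0, "tz": 0.0005, "turn": 0.035, "gripper": 0},
    {"tx": 0.0019, "ty": 0, "tz": 0.001, "turn": 0.07, "gripper": 0}
  ]
}}

```text
time_s: 12.15
tcp_pos: [0.5362, 0.0134, 0.056]
eef_rot: [-90.0, 0.1, 87.5]
contact_force: [4.8, -6.4, -2.4]
gripper_width: 0.0006
```

```bash
python3 -c "
from h import *
arc()"
```

```text
t 12.15 phi 177.54 turned 50.01 rad 26.91 off 15.75 z 0.056 Fpush 6.18 Fz -2.4
 implied finger-face angle turned 48.42
```

>>> {"method": "apply_moves", "body": {
  "deltas": [
    {"tx": 0.00095, "ty": 0, "tz": 0.0005, "turn": 0.035, "gripper": 0},
    {"tx": 0.0019, "ty": 0, "tz": 0.001, "turn": 0.07, "gripper": 0}
  ]
}}

```text
time_s: 12.35
tcp_pos: [0.5351, 0.0157, 0.056]
eef_rot: [-90.0, 0.0, 83.5]
contact_force: [1.3, -2.7, 0.2]
gripper_width: 0.0007
```

```bash
python3 -c "
from h import *
arc()"
```

```text
t 12.35 phi 173.52 turned 54.03 rad 27.15 off 15.43 z 0.056 Fpush 2.55 Fz 0.2
 implied finger-face angle turned 53.12
```

>>> {"method": "apply_moves", "body": {
  "deltas": [
    {"tx": 0.00095, "ty": 0, "tz": 0.0005, "turn": 0.035, "gripper": 0},
    {"tx": 0.0019, "ty": 0, "tz": 0.001, "turn": 0.07, "gripper": 0}
  ]
}}

```text
time_s: 12.55
tcp_pos: [0.534, 0.0184, 0.0559]
eef_rot: [-90.0, -0.0, 79.5]
contact_force: [-0.1, 0.5, 0.2]
gripper_width: 0.0006
```

```bash
python3 -c "
from h import *
arc()"
```

```text
t 12.55 phi 169.51 turned 58.04 rad 27.5 off 14.88 z 0.0559 Fpush -0.47 Fz 0.2
 implied finger-face angle turned 58.29
```

Click 3 snapped at about 56–58°. I'll use the wrist view to check that the fin has moved ahead of the finger.

```bash
python3 - <<'E'
from h import *
arc();p,Q=wq('pics/w11.png')
col=p[:,316:325].astype(int).sum(2)
for v in range(330,376):
    u=316+np.argmax(col[v]);
    if col[v].max()>500: print(v,u,p[v,u],Q[v,u].round(1))
E
```

```text
t 12.55 phi 169.51 turned 58.04 rad 27.5 off 14.88 z 0.0559 Fpush -0.47 Fz 0.2
 implied finger-face angle turned 58.29
355 319 [224 212 198] [ 19.  -36.8  -0.3]
356 320 [252 243 229] [ 20.3 -35.6   0.1]
357 320 [239 226 212] [ 20.6 -35.9   0.1]
358 320 [206 195 184] [ 21.  -36.2   0.1]
```

View pics/w11.png

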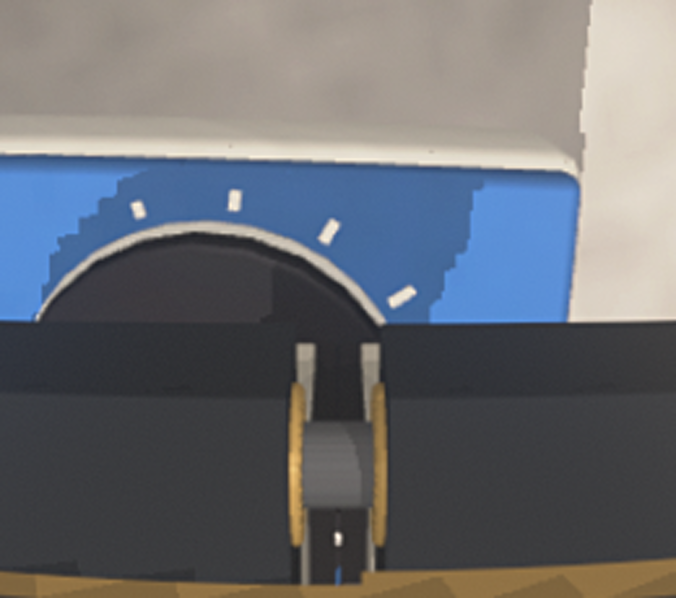

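The fin line is now 20 mm ahead (15–17 mm when touching), so the dial is resting in the third new click (~72°). Next is the fourth and last click.

>>> {"method": "apply_moves", "body": {
  "deltas": [
    {"tx": 0.00095, "ty": 0, "tz": 0.0005, "turn": 0.035, "gripper": 0},
    {"tx": 0.0019, "ty": 0, "tz": 0.001, "turn": 0.07, "gripper": 0},
    {"tx": 0.0029, "ty": 0, "tz": 0.0014, "turn": 0.105, "gripper": 0}
  ]
}}

```text
time_s: 12.9
tcp_pos: [0.5332, 0.0213, 0.0559]
eef_rot: [-90.0, 0.0, 73.5]
contact_force: [0.8, -3.7, -0.7]
gripper_width: 0.0006
```

```bash
python3 -c "
from h import *
arc()"
```

```text
t 12.9 phi 163.55 turned 64.0 rad 27.48 off 15.13 z 0.0559 Fpush 3.33 Fz -0.7
 implied finger-face angle turned 63.73
```

>>> {"method": "apply_moves", "body": {
  "deltas": [
    {"tx": 0.00095, "ty": 0, "tz": 0.0005, "turn": 0.035, "gripper": 0},
    {"tx": 0.0019, "ty": 0, "tz": 0.001, "turn": 0.07, "gripper": 0}
  ]
}}

```text
time_s: 13.1
tcp_pos: [0.5326, 0.0228, 0.0559]
eef_rot: [-90.0, 0.1, 69.5]
contact_force: [1.4, -7.4, 0.0]
gripper_width: 0.0004
```

```bash
python3 -c "
from h import *
arc()"
```

```text
t 13.1 phi 159.53 turned 68.02 rad 27.4 off 15.78 z 0.0559 Fpush 6.44 Fz 0.0
 implied finger-face angle turned 66.36
```

>>> {"method": "apply_moves", "body": {
  "deltas": [
    {"tx": 0.00095, "ty": 0, "tz": 0.0005, "turn": 0.035, "gripper": 0},
    {"tx": 0.0019, "ty": 0, "tz": 0.001, "turn": 0.07, "gripper": 0}
  ]
}}

```text
time_s: 13.3
tcp_pos: [0.5322, 0.0243, 0.0559]
eef_rot: [-90.0, 0.1, 65.5]
contact_force: [1.4, -8.9, -0.5]
gripper_width: 0.0004
```

```bash
python3 -c "
from h import *
arc()"
```

```text
t 13.3 phi 155.52 turned 72.03 rad 27.27 off 16.47 z 0.0559 Fpush 7.51 Fz -0.5
 implied finger-face angle turned 68.93
```

>>> {"method": "apply_moves", "body": {
  "deltas": [
    {"tx": 0.00095, "ty": 0, "tz": 0.0005, "turn": 0.035, "gripper": 0},
    {"tx": 0.0014, "ty": 0, "tz": 0.0007, "turn": 0.052, "gripper": 0}
  ]
}}

```text
time_s: 13.5
tcp_pos: [0.5321, 0.026, 0.0559]
eef_rot: [-90.0, 0.1, 62.5]
contact_force: [1.1, -6.7, 0.6]
gripper_width: 0.0006
```

```bash
python3 -c "
from h import *
arc()"
```

```text
t 13.5 phi 152.53 turned 75.02 rad 27.24 off 16.4 z 0.0559 Fpush 5.4 Fz 0.6
 implied finger-face angle turned 72.06
```

>>> {"method": "apply_moves", "body": {
  "deltas": [
    {"tx": 0.0005, "ty": 0, "tz": 0.00025, "turn": 0.0175, "gripper": 0},
    {"tx": 0.00095, "ty": 0, "tz": 0.0005, "turn": 0.035, "gripper": 0}
  ]
}}

```text
time_s: 13.7
tcp_pos: [0.5321, 0.0274, 0.0559]
eef_rot: [-90.0, 0.1, 60.6]
contact_force: [0.8, -4.7, 0.8]
gripper_width: 0.0004
```

```bash
python3 -c "
from h import *
arc()"
```

```text
t 13.7 phi 150.56 turned 76.99 rad 27.35 off 16.09 z 0.0559 Fpush 3.67 Fz 0.8
 implied finger-face angle turned 74.68
```

>>> {"method": "apply_moves", "body": {
  "deltas": [
    {"tx": 0.0005, "ty": 0, "tz": 0.00025, "turn": 0.0175, "gripper": 0},
    {"tx": 0.00095, "ty": 0, "tz": 0.0005, "turn": 0.035, "gripper": 0}
  ]
}}

```text
time_s: 13.9
tcp_pos: [0.5325, 0.0295, 0.0559]
eef_rot: [-90.0, -0.0, 58.5]
contact_force: [0.6, -0.2, -0.4]
gripper_width: 0.0006
```

```bash
python3 -c "
from h import *
arc()"
```

```text
t 13.9 phi 148.5 turned 79.05 rad 27.47 off 15.05 z 0.0559 Fpush -0.14 Fz -0.4
 implied finger-face angle turned 78.95
```

The force dropped at ~78°, so the fourth click has snapped. Backing off along -x, then lifting and moving clear to check.

>>> {"method": "apply_moves", "body": {
  "deltas": [
    {"tx": -0.003, "ty": 0, "tz": 0, "turn": 0, "gripper": 0},
    {"tx": -0.007, "ty": 0, "tz": 0, "turn": 0, "gripper": 0},
    {"tx": -0.012, "ty": 0, "tz": 0, "turn": 0, "gripper": 0},
    {"tx": -0.014, "ty": 0, "tz": 0, "turn": 0, "gripper": 0},
    {"tx": -0.014, "ty": 0, "tz": 0, "turn": 0, "gripper": 0}
  ]
}}

```text
time_s: 14.4
tcp_pos: [0.5252, 0.0172, 0.056]
eef_rot: [-90.0, -0.0, 58.5]
contact_force: [0.2, -0.3, 0.2]
gripper_width: 0.0005
```

>>> {"method": "apply_moves", "body": {
  "deltas": [
    {"tx": 0, "ty": -0.015, "tz": 0, "turn": 0, "gripper": 0},
    {"tx": 0, "ty": -0.045, "tz": 0, "turn": 0, "gripper": 0},
    {"tx": 0, "ty": -0.075, "tz": 0, "turn": 0, "gripper": 0},
    {"tx": 0, "ty": -0.105, "tz": 0, "turn": 0, "gripper": 0},
    {"tx": 0, "ty": -0.12, "tz": 0, "turn": 0, "gripper": 0}
  ]
}}

```text
time_s: 14.9
tcp_pos: [0.5266, 0.0178, 0.1789]
eef_rot: [-90.2, -0.2, 58.6]
contact_force: [0.3, 0.3, -0.7]
gripper_width: 0.0005
```

>>> {"method": "apply_moves", "body": {
  "deltas": [
    {"tx": -0.03, "ty": 0, "tz": 0, "turn": 0, "gripper": 0},
    {"tx": -0.07, "ty": 0, "tz": 0, "turn": 0, "gripper": 0},
    {"tx": -0.11, "ty": 0, "tz": 0, "turn": 0, "gripper": 0},
    {"tx": -0.15, "ty": 0, "tz": 0, "turn": 0, "gripper": 0},
    {"tx": -0.18, "ty": 0, "tz": 0, "turn": 0, "gripper": 0}
  ]
}}

```text
time_s: 15.4
tcp_pos: [0.4301, -0.1374, 0.1761]
eef_rot: [-90.0, -0.0, 58.5]
contact_force: [-0.2, 0.6, 0.1]
gripper_width: 0.0003
```

```bash
python3 -c "
from h import *
report()
for n in('top','scene'):
    p,d=capture(n);cv2.imwrite(f'pics/{n}12.png',p[:,:,::-1])
a=cv2.imread('pics/top12.png')[205:305,310:430];b=cv2.imread('pics/scene12.png')[170:270,240:360]
cv2.imwrite('pics/c12.png',np.hstack([cv2.resize(x,None,fx=3.3,fy=3.3,interpolation=cv2.INTER_CUBIC) for x in(a,b)])[:600,:800])
"
```

```text
t 15.4 tcp [ 0.4301 -0.1374  0.1761] yaw 58.54 Fx_tool 0.42 F [-0.2  0.6  0.1] Mz 0.062
rel axis: r 0.2127 ang 231.04
```

View pics/c12.png

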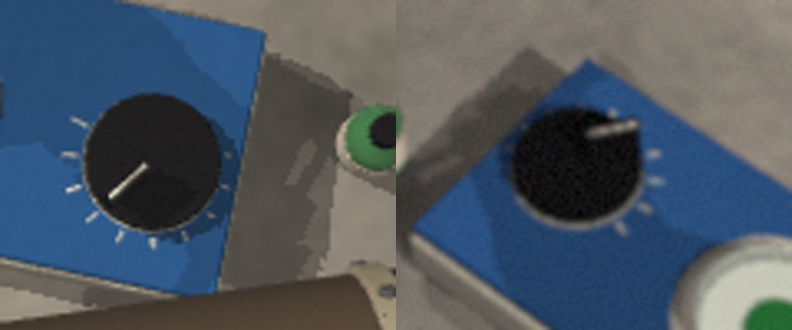

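View pics/top12.png

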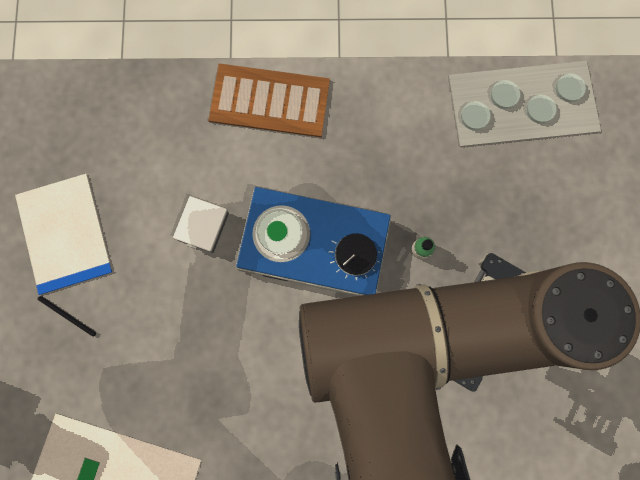

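The fin now points down-left, towards the seventh tick at about (92,215) in the left crop. The dish (281,234), box (200,223) and bottle (424,246) look unmoved in the top view. I'll measure the angle, compare before and after, and hand in.

```bash
python3 - <<'E'
from h import *
im=cv2.imread("pics/top12.png");g=im.min(2).astype(int)
ys,xs=np.mgrid[236:274,338:376];c=proj("top",[*C,.079])[0]
m=(g[236:274,338:376]>95)&(np.hypot(xs-c[0],ys-c[1])<19)
px=np.c_[xs[m],ys[m]].astype(float);P=plane("top",px,.091)[:,:2]
vx,vy,x0,y0=cv2.fitLine(P.astype(np.float32),2,0,.01,.01).ravel();t=(P-[x0,y0])@[vx,vy]
d=P.mean(0)-C;a=np.degrees(np.arctan2(vy,vx)); a=a if np.dot([vx,vy],d)>0 else a+180
print(len(px),"fin dir",a%360,"len",np.ptp(t),"clicks",(-84.45-a)%360/24)
a0=cv2.imread("pics/top0.png");
for n,(x,y),w in(("dish",(281,234),34),("box",(200,223),34),("bottle",(424,246),16)):
    A=a0[y-w:y+w,x-w:x+w].astype(np.float32).mean(2);B=im[y-w:y+w,x-w:x+w].astype(np.float32).mean(2)
    print(n,cv2.phaseCorrelate(A,B))
print(r.get_state()['qd'].round(2))
E
```

```text
25 fin dir 131.71684 len 0.026719296119548364 clicks 5.993048
dish ((0.03813070777403027, -0.05868377358467569), 0.8859619671179925)
box ((-0.026080744826053603, 0.0230693275496634), 0.9759171447820134)
bottle ((0.004448776915518593, -0.09389387686636752), 0.9406739668920636)
[ 2.37  1.27  1.8   0.06  0.72 -3.15]
```

>>> {"method": "apply_moves", "body": {
  "deltas": [
    {"tx": 0, "ty": 0, "tz": 0, "turn": 0, "gripper": 0},
    {"tx": 0, "ty": 0, "tz": 0, "turn": 0, "gripper": 0},
    {"tx": 0, "ty": 0, "tz": 0, "turn": 0, "gripper": 0}
  ]
}}

```text
time_s: 15.8
tcp_pos: [0.432, -0.1354, 0.1759]
eef_rot: [-90.0, -0.0, 58.6]
contact_force: [1.1, -0.4, 0.3]
gripper_width: 0.0005
```

```bash
python3 -c "
from plant import r
print(r.close_job(), r.get_state()['time_s'])"
```

```text
the job is handed in; nothing more can be done
the job is handed in; nothing more can be done
```

The dial is four clicks brighter and resting in its click, and the job is handed in at about 15.8 s on the robot's clock. I pushed with the closed fingers on the fin's anticlockwise face only, swinging them round the dial's axis. After the push force vanished for the fourth time, I backed the fingers off and lifted them clear.

**Final checks:**
- **Dial:** in the top view it measured 2 clicks at the start (fin at about -132° in the world) and 5.99 clicks at the end (131.7°).
- **Dish, slide box and bottle:** each moved less than 0.1 pixel between the first and last top views.
- **Robot:** the fingers were clear of everything, and the last force reading was about 1 N, which is sensor noise.

**What disagreed:**
- **Finger length:** the stated finger length did not match. The wrist and scene depth readings showed the fingertips about 40 mm higher than described. My first approach therefore passed above the fin without touching it, and I backed off and lowered the arm before pushing.
- **Push force:** it peaked at 7.5 to 9 N, above the stated 3 to 5 N per click.
- **Snap angle:** by my finger-angle estimate, clicks 3 and 4 snapped about 3 to 6° early. I attribute that to a small error in where I placed the dial's axis.

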